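# Slide the amber specimen under the microscope

## Task

Take the carrier with the amber specimen out of the red tray and slide it in under the microscope head, so that it lies flat on the stage between the two guide rails with the specimen centred under the lens, and let go of it. Do not bump the microscope, and leave the carrier with the green specimen and the jar where they are.

Things in the scene. Friction and masses are not known exactly. Their poses are not given: they have to be found in the camera images.
- amber_carrier: White plate 60x60x6 mm with an AMBER disc (specimen, 40 mm wide, 8 high) in its middle; a stem 22 wide, 6 thick runs to x=-160; on it stands a grey upright handle fin 40 long (x), 14 thick (y), z 6 to 56, its middle at x=-140 mm. 90 g. Origin: underside, below the disc's centre; z up. Handle roughly towards the robot. It starts flat in a red tray (fixed, 240x270, floor 5 thick, rim 14 high).
- green_carrier: Carrier of the same shape, size and axes but with a GREEN disc, lying beside the amber one in the tray, to its left or right; not to be moved.
- microscope: Fixed. Origin: on the bench below the lens axis; x: loading direction, away from robot (open side -x); column at y=+155 mm. Base x -120..120, y -110..200; flat top (stage, lit disc on lens axis) at z=45. On it 2 rails 8 high, x -51..34, inner faces y=-42, 42, end at a stop bar (face x=34, 8 high). Head above: lens underside z=135, radius 28; from z=210 up radius 50; eyepieces to -y, z>290.
- jar: Closed round amber glass jar with white lid, 64 mm across, 85 mm high, standing on the bench beyond the tray; origin at the centre of its underside; not to be moved.
Not all that is in view belongs to the job. Leave any pink or yellow look-alike of the amber_carrier alone.

How it is judged (in metres and radians):
At the end, for the whole second after the job is handed in: The amber carrier lies still and flat (within 0.08 rad, underside within 4 mm of the stage top) on the microscope stage, its specimen within 15 mm of the lens axis; the green carrier and the jar are within 30 mm of where they started (horizontal distance between amber_carrier and microscope below 0.015 m and z of amber_carrier in the frame of microscope between 0.041 and 0.049 m and angle between amber_carrier's own z axis and vertical below 0.08 rad and linear speed of amber_carrier below 0.02 m/s and angular speed of amber_carrier below 0.2 rad/s and distance of each of green_carrier, jar from where it was at the start of the episode below 0.03 m); the robot touches nothing.
It fails at once if the green carrier is moved by more than 30 mm (distance of green_carrier from where it was at the start of the episode above 0.03 m).
It fails at once if the jar is moved by more than 30 mm (distance of jar from where it was at the start of the episode above 0.03 m).
It fails at once if the robot bumps the microscope with more than 20 N (contact force between any of the arm, the fingers and microscope above 20 N).
It fails at once if the amber carrier is rammed or dropped against the microscope with more than 40 N (contact force between amber_carrier and microscope above 40 N).
It also fails if it takes over 45 s, if anything falls off the work surface, if the arm or the gripper's body presses on something with over 40 N, if the wrist force passes 120 N, or if a joint passes its speed limit or range.

## Robot

A 6-joint arm with a two-finger parallel gripper is mounted at the origin on the work surface. World frame = base frame: x ahead of the robot, y to its left, z up, the work surface at z = 0. Lengths are in m, angles in degrees, forces in N, time in s.
With the tool pointing down it reaches from about 0.4 to 0.825 m from the base axis. Payload 7 kg.
Tool frame: the origin (TCP) lies at the very end of the fingers, on their centre line; the grasp point (between the pads) lies r.pinch_z behind it (r.pinch_z is the distance from the TCP to the grasp point, in m); z points along the fingers, y is the direction in which the jaws open and shut (so a half turn about z gives the same grasp; the last joint's range is limited). The gripper opens to 88 mm and grips with 3 to 60 N. Pads are 19 mm wide; open, the fingers measure 130 mm over their backs; the gripper's body (78 mm by 193 mm) begins 47 mm behind the grasp point.
Start: joints at [-51.217, 20.546, 0.682, 0, -70.136, -16.507], TCP at [0.256, -0.625, 0.227] pointing down, gripper open.
Joint ranges: [-176.03, 176.03], [-82.01, 121.73], [-58.28, 71.71], [-173.87, 95.51], [-174.79, -0.11], [-173.66, 173.66]. Speed limits (degrees/s): [136.94, 136.94, 172.46, 180, 180, 180].

## Interface

Orientations are given as [roll, pitch, yaw] about the fixed x, y, z axes, in that order (R = Rz(yaw) Ry(pitch) Rx(roll)).
In Python, from plant import r gives the robot as it stands. The module is installed in compiled form; this text tells all that it offers.
- The arm moves only by the tool servo_tool, never from a script. Its argument "steps" is a list of rows, each a list of 5 numbers: the finger opening in cm, from 0 to 8.76, then the shift along the tool's x, y, z in cm, then the turn about the tool's z in degrees. In form: [[fingers, x, y, z, spin], ...]. A call has 1 to 8 rows; each row shifts and turns the commanded pose from where the row before left it, along the tool's axes as they then stand; what a row does not reach is not made up. A row lasts 1/8 s, in which the tool goes at most 62.5 mm and 10.7 degrees, less where a joint would pass 70% of its speed; a pose out of reach is approached as far as the arm can. A call with a gripper value outside its range is refused whole. The fingers move at their own pace and stop on an object; "squeeze" is the grip in N (left out, the last holds). Time passes only in rows, so rows that do not move let the fingers close. It gives the time, the measured TCP pose, the force and the opening at its end, in the units of the state.
- r.get_state(): the state, without advancing time (a new reading comes with each control period).
- r.capture(name): name is "scene" or "top" or "wrist"; returns the picture (420x560x3 uint8, red, green, blue); there is no depth.
- r.calibration(name): a dict with "K" (3x3 intrinsics, pixels), "rvec" (rotation vector, rad) and "tvec" (3), from world to camera coordinates, as OpenCV has them; the wrist camera has in their place "tool_from_camera" (4x4, takes a point from camera to tool coordinates, whose origin is the TCP and whose axes are the flange's). Camera axes: x right, y down, z forward; pixel columns grow to the right and rows downward; lengths in m; the calibration is good to about 2 mm. A picture is of the moment at which its call begins: read the wrist's pose just before it. calibration takes no time and is no camera call.
- r.close_job(): hands the job in, once; it reports no verdict.
The state is a dict: "time_s": time; "joints": joint angles; "qd": joint speeds; "joint_torque": joint torques, N m; "tcp_pos": TCP position; "eef_rot": TCP orientation; "contact_force": force on the tool from outside, world axes, zero at the start; "moment": the same for the moment, N m; "gripper_width": finger opening in m.
Only numpy, scipy, OpenCV 4.12 (cv2) and the standard library are available. Lean on these libraries where they do the work, as an engineer would, in place of code of your own. Each camera call takes 0.05 s, during which the arm holds its last target.

## Working session

There is one attempt and no reset: what is moved stays moved. The work goes in short steps, Python scripts to look and compute and a tool call to move; the robot and the scene stay as the last step left them, time stands still between calls to the robot, and variables do not carry over. Pictures are saved under pics/ and viewed, and the job is handed in when it is done.

Besides the shell and the picture viewer there is one more tool, called after "Request:" as name([rows], argument=value, ...), one row to a line, values as JSON. servo_tool: Moves the arm, as the interface text tells. Its arguments: {"type":"object","properties":{"steps":{"type":"array","items":{"type":"array","items":{"type":"number"}}},"squeeze":{"type":"number"}},"required":["steps"]}

```bash
mkdir -p pics
python3 - <<'E'
from plant import r
import cv2
print(r.get_state(), r.pinch_z)
for n in ("scene","top"):
    im=r.capture(n); cv2.imwrite(f"pics/{n}0.png",im[:,:,::-1]); print(n,r.calibration(n))
print(r.calibration("wrist"))
E
```

```text
{'time_s': 0.0, 'joints': array([-5.12147510e+01,  2.05908742e+01,  6.31945102e-01, -2.10612187e-02,
       -7.01361027e+01, -1.65060238e+01]), 'qd': array([ 0.02053409, -0.05798971,  0.04103413,  0.03150961, -0.03403964,
       -0.04820385]), 'joint_torque': array([ 8.17793098e-04, -5.82723856e+01,  2.93053257e+01,  6.99770093e+00,
        6.81267818e-03, -7.71120222e-05]), 'tcp_pos': array([ 0.2556777 , -0.62415055,  0.22561218]), 'eef_rot': array([ 1.79903259e+02, -8.01998288e-03, -1.57727941e+02]), 'contact_force': array([-1.44848114, -0.53980967,  0.17101008]), 'moment': array([0.00735043, 0.01034469, 0.00405537]), 'gripper_width': 0.087804105061802} 0.0188
scene {'K': array([[486.56351246,   0.        , 280.47538097],
       [  0.        , 486.56351246, 206.42672216],
       [  0.        ,   0.        ,   1.        ]]), 'rvec': array([ 2.02953568,  1.0915031 , -0.51508048]), 'tvec': array([-0.23182965, -0.27940541,  1.61684823])}
top {'K': array([[436.29475345,   0.        , 282.93264983],
       [  0.        , 436.29475345, 214.02235525],
       [  0.        ,   0.        ,   1.        ]]), 'rvec': array([ 2.1515085 , -2.17339711,  0.20249853]), 'tvec': array([-0.07863694,  0.51301967,  0.86271517])}
{'K': array([[306.35291804,   0.        , 275.75097436],
       [  0.        , 306.35291804, 205.38643191],
       [  0.        ,   0.        ,   1.        ]]), 'tool_from_camera': array([[-1.73592242e-03, -9.65022877e-01, -2.62159939e-01,
         7.06264331e-02],
       [ 9.99998493e-01, -1.67756680e-03, -4.46404855e-04,
         5.48372237e-04],
       [-8.99991083e-06, -2.62160319e-01,  9.65024335e-01,
        -1.58258450e-01],
       [ 0.00000000e+00,  0.00000000e+00,  0.00000000e+00,
         1.00000000e+00]])}
```

View pics/scene0.png

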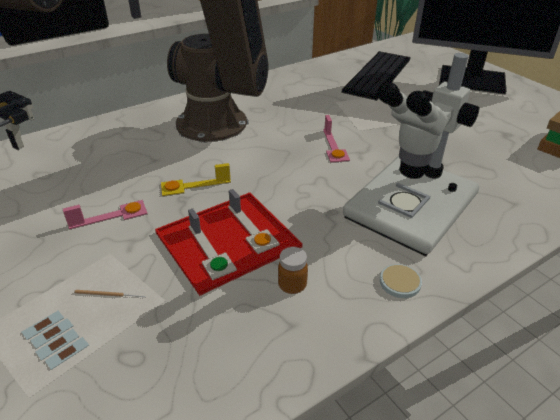

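View pics/top0.png

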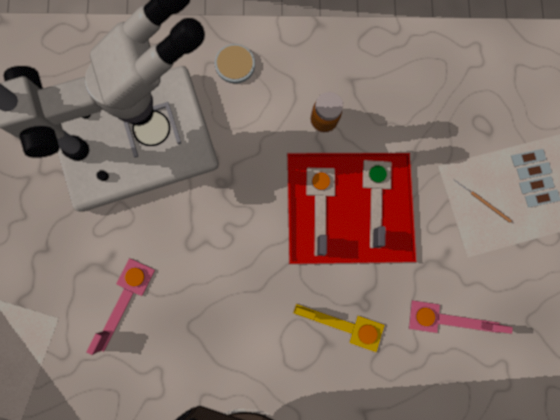

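The amber disc on the white carrier is at top (321,181), with its grey fin at about (322,245). The other amber-like candidates have pink bodies (135,277 and 426,317) or a yellow body (368,334). Green is at (377,174). Only the white one in the red tray fits, so I'll confirm it in enlarged crops.

```bash
cat > h.py <<'E'
import numpy as np, cv2
from plant import r
def ray(n,u,v):
    c=r.calibration(n);R,_=cv2.Rodrigues(c["rvec"]);
    d=R.T@np.linalg.solve(c["K"],[u,v,1.]);o=-R.T@c["tvec"];return o,d
def at(n,u,v,z):
    o,d=ray(n,u,v);return o+d*(z-o[2])/d[2]
def proj(n,P):
    c=r.calibration(n);return cv2.projectPoints(np.array(P,float).reshape(-1,1,3),c["rvec"],c["tvec"],c["K"],None)[0].reshape(-1,2)
E
python3 - <<'E'
from h import *
t=cv2.imread("pics/top0.png")
a=cv2.resize(t[145:270,280:425],None,fx=5,fy=4.8,interpolation=cv2.INTER_CUBIC);cv2.imwrite("pics/c1.png",a)
a=cv2.resize(t[50:220,50:230],None,fx=4,fy=3.5,interpolation=cv2.INTER_CUBIC);cv2.imwrite("pics/c2.png",a)
s=cv2.imread("pics/scene0.png")
a=cv2.resize(s[60:260,330:500],None,fx=3,fy=3,interpolation=cv2.INTER_CUBIC);cv2.imwrite("pics/c3.png",a)
a=cv2.resize(s[160:300,140:320],None,fx=4,fy=4,interpolation=cv2.INTER_CUBIC);cv2.imwrite("pics/c4.png",a)
E
```

```text
(no output)
```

View pics/c1.png

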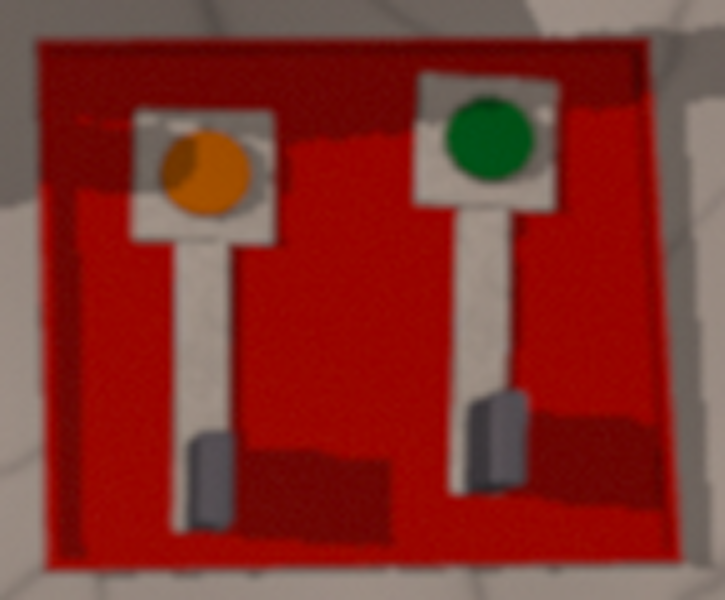

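View pics/c2.png

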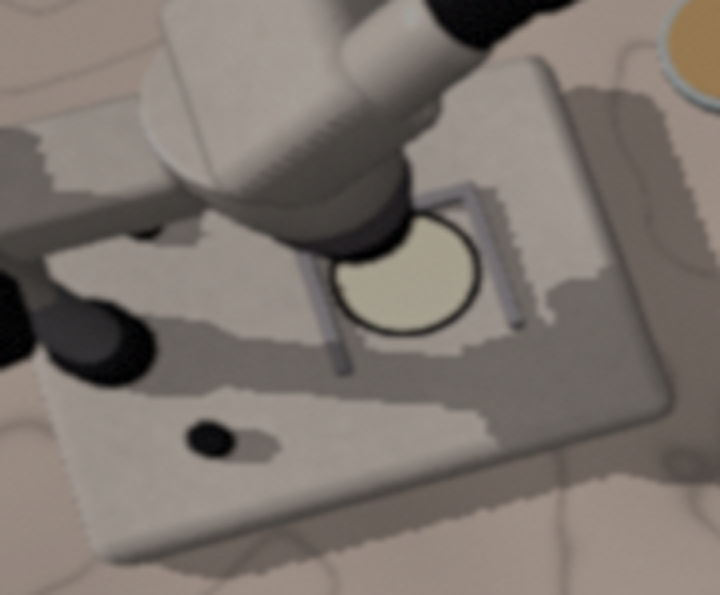

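View pics/c3.png

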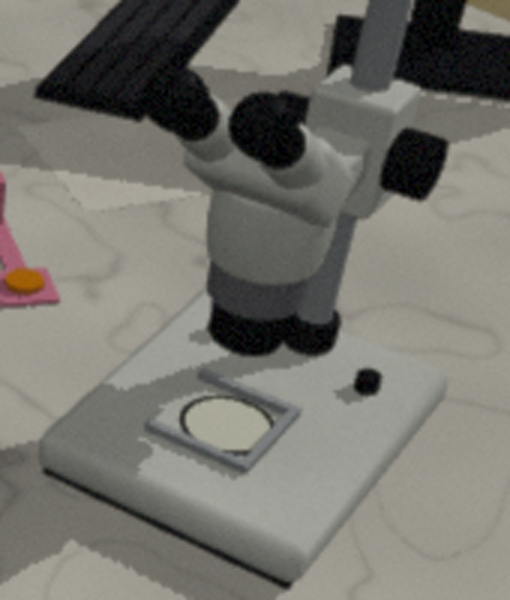

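View pics/c4.png

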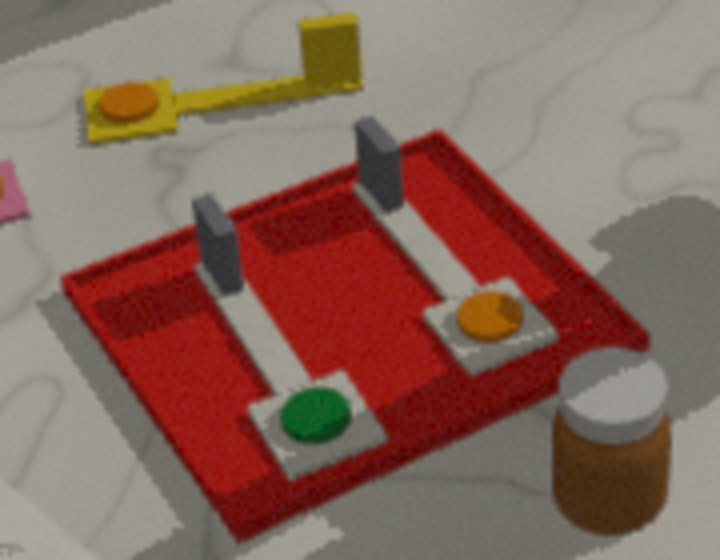

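Run:
```python
from h import *
from scipy.optimize import least_squares
h=lambda x,y,o,f:((x+.5)/f[0]-.5+o[0],(y+.5)/f[1]-.5+o[1])
c1=lambda x,y:h(x,y,(280,145),(5,4.8)); c2=lambda x,y:h(x,y,(50,50),(4,3.5)); c3=lambda x,y:h(x,y,(330,60),(3,3)); c4=lambda x,y:h(x,y,(140,160),(4,4))
print("plate",[at("top",*c1(*p),.011).round(4) for p in [(133,108),(276,110),(276,245),(131,242)]])
print("stem end",[at("top",*c1(*p),.011).round(4) for p in [(172,530),(174,245),(231,245)]])
print("disc top",at("top",*c1(206,172),.019),"scene",at("scene",*c4(490,316),.019))
print("fin top(top)",[at("top",*c1(*p),.061).round(4) for p in [(197,433),(234,433),(232,527),(195,527)]])
print("fin top(scene)",[at("scene",*c4(*p),.061).round(4) for p in [(356,122),(372,117),(402,152),(386,158)]])
print("lit top",at("top",*c2(405,272),.045),"scene",at("scene",*c3(227,425),.045))
print("base top",[at("top",*c2(*p),.045).round(4) for p in [(100,558),(670,410),(545,58)]])
# rail ends / stop bar outer corners at z=.053
print("rails",[at("top",*c2(*p),.053).round(4) for p in [(342,372),(518,324),(470,186)]])
print("scene stop corners/rail ends z.053",[at("scene",*c3(*p),.053).round(4) for p in [(247,463),(298,408),(150,426),(205,374)]])
print("jar", at("scene",*c4(612,395),.085),"green",at("top",*c1(490,140),.019))
```

```text
plate [array([ 0.6192, -0.1369,  0.011 ]), array([ 0.618 , -0.1994,  0.011 ]), array([ 0.5557, -0.1975,  0.011 ]), array([ 0.5574, -0.1348,  0.011 ])]
stem end [array([ 0.4285, -0.1495,  0.011 ]), array([ 0.556 , -0.1533,  0.011 ]), array([ 0.5558, -0.178 ,  0.011 ])]
disc top [ 0.58757295 -0.16697469  0.019     ] scene [ 0.59345639 -0.16781668  0.019     ]
fin top(top) [array([ 0.4662, -0.155 ,  0.061 ]), array([ 0.4661, -0.1699,  0.061 ]), array([ 0.4268, -0.168 ,  0.061 ]), array([ 0.427 , -0.1532,  0.061 ])]
fin top(scene) [array([ 0.4336, -0.1668,  0.061 ]), array([ 0.4345, -0.1558,  0.061 ]), array([ 0.4762, -0.1579,  0.061 ]), array([ 0.476 , -0.1691,  0.061 ])]
lit top [0.69674567 0.19057804 0.045     ] scene [0.69804577 0.19037721 0.045     ]
base top [array([0.5246, 0.3376, 0.045 ]), array([0.6115, 0.0519, 0.045 ]), array([0.8334, 0.1206, 0.045 ])]
rails [array([0.6328, 0.2185, 0.053 ]), array([0.6619, 0.1296, 0.053 ]), array([0.7475, 0.1564, 0.053 ])]
scene stop corners/rail ends z.053 [array([0.7489, 0.1601, 0.053 ]), array([0.7207, 0.2485, 0.053 ]), array([0.6706, 0.1278, 0.053 ]), array([0.6428, 0.2172, 0.053 ])]
jar [ 0.74026314 -0.18346236  0.085     ] green [ 0.60180436 -0.29075813  0.019     ]
```

```bash
cat >> h.py <<'E'
def delta(x,y,z,yaw,pr=True):
    s=r.get_state();p=s["tcp_pos"];R=cv2.Rodrigues(np.zeros(3))[0]
    from scipy.spatial.transform import Rotation as Ro
    R=Ro.from_euler('xyz',s["eef_rot"],degrees=True).as_matrix()
    d=R.T@(np.array([x,y,z])-p)*100
    cy=s["eef_rot"][2]; sp=-((yaw-cy+180)%360-180)
    print("t",s["time_s"],"pos",p.round(4),"rot",s["eef_rot"].round(2),"F",s["contact_force"].round(1),"w",round(s["gripper_width"],4),"\nshift cm",d.round(2),"spin",round(sp,2))
E
python3 - <<'E'
from h import *
for (a,b) in [((180,35),(390,97)),((165,8),(422,103))]:
  for a,b in [(a,b),(a,(422,103) if b[0]==390 else (390,97))]:
    o1,d1=ray("top",*a);o2,d2=ray("scene",*b)
    k=np.linalg.lstsq(np.c_[d1,-d2],o2-o1,rcond=None)[0]
    p=o1+k[0]*d1;q=o2+k[1]*d2;print(((p+q)/2).round(3),np.linalg.norm(p-q).round(3))
delta(.449,-.162,.16,178)
E
```

```text
[0.711 0.065 0.37 ] 0.006
[0.742 0.09  0.352] 0.046
[0.759 0.094 0.366] 0.009
[0.727 0.068 0.385] 0.04
t 0.1 pos [ 0.2557 -0.6242  0.2257] rot [ 1.7991e+02 -1.0000e-02 -1.5773e+02] F [-0.4  0.6  0.8] w 0.0877 
shift cm [-35.41  35.44   6.62] spin 24.27
```

Request:
servo_tool([
  [8.7, -2.9, 2.9, 0, 0],
  [8.7, -2.9, 2.9, 0, 0],
  [8.7, -2.9, 2.9, 0, 0],
  [8.7, -2.9, 2.9, 0, 0],
  [8.7, -2.9, 2.9, 0, 0],
  [8.7, -2.9, 2.9, 0, 0],
  [8.7, -2.9, 2.9, 0, 0],
  [8.7, -2.9, 2.9, 0, 0],
])

```text
time_s: 1.1
tcp_pos: [0.3828, -0.3206, 0.2264]
eef_rot: [180.0, -0.0, -157.7]
contact_force: [0.7, 0.5, -0.4]
gripper_width: 0.0868
```

Request:
servo_tool([
  [8.7, -3, 3, 0, 0],
  [8.7, -3, 3, 0, 0],
  [8.7, -3, 3, 0, 0],
  [8.7, -3.2, 3.2, 0, 0],
  [8.7, 0, 0, 2, 8],
  [8.7, 0, 0, 2, 8],
  [8.7, 0, 0, 2, 8.3],
  [8.7, 0, 0, 0, 0],
])

```text
time_s: 2.1
tcp_pos: [0.448, -0.1627, 0.1652]
eef_rot: [180.0, -0.2, 178.0]
contact_force: [-0.3, 0.0, 0.1]
gripper_width: 0.0873
```

Run:
```python
from h import *
delta(.449,-.162,.0265,178)
s=r.get_state()
im=r.capture("wrist");cv2.imwrite("pics/w1.png",im[:,:,::-1])
```

```text
t 2.1 pos [ 0.448  -0.1627  0.1652] rot [180.    -0.2  178.03] F [-0.3  0.   0.1] w 0.0873 
shift cm [-0.15  0.08 13.87] spin 0.03
```

View pics/w1.png

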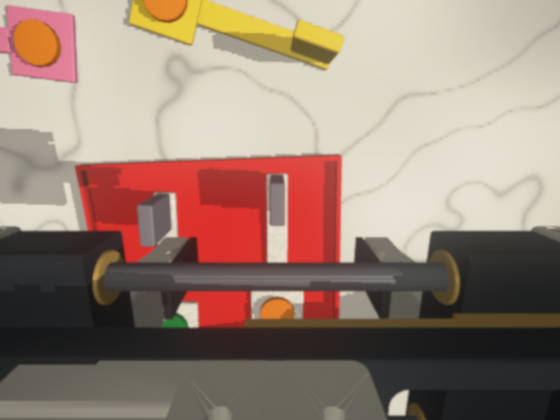

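The wrist view shows the grey fin at u≈277, on the gripper's centre line, in the lane of the amber disc at (277,310). I'm going down.

Request:
servo_tool([
  [8.7, 0, 0, 3, 0],
  [8.7, 0, 0, 3, 0],
  [8.7, -0.1, 0.1, 3, 0],
  [8.7, 0, 0, 2.5, 0],
  [8.7, 0, 0, 1.5, 0],
  [8.7, 0, 0, 0.9, 0],
  [8.7, 0, 0, 0, 0],
])

```text
time_s: 3.02
tcp_pos: [0.4505, -0.1619, 0.0277]
eef_rot: [-180.0, -0.0, 178.1]
contact_force: [-0.6, 0.2, -0.0]
gripper_width: 0.087
```

Request:
servo_tool([
  [5, 0, 0, 0, 0],
  [3, 0, 0, 0, 0],
  [1, 0, 0, 0, 0],
  [0, 0, 0, 0, 0],
  [0, 0, 0, 0, 0],
  [0, 0, 0, 0, 0],
  [0, 0, 0, 0, 0],
  [0, 0, 0, 0, 0],
], squeeze=45)

```text
time_s: 4.03
tcp_pos: [0.4503, -0.1619, 0.0275]
eef_rot: [180.0, -0.0, 178.0]
contact_force: [-0.2, -0.2, -0.3]
gripper_width: 0.0139
```

Gripped at 13.9 mm, against a fin 14 mm thick. Lifting 60 mm.

Request:
servo_tool([
  [0, 0, 0, -0.5, 0],
  [0, 0, 0, -1, 0],
  [0, 0, 0, -1.5, 0],
  [0, 0, 0, -1.5, 0],
  [0, 0, 0, -1.5, 0],
  [0, 0, 0, 0, 0],
  [0, 0, 0, 0, 0],
])

```text
time_s: 4.9
tcp_pos: [0.45, -0.1618, 0.0874]
eef_rot: [180.0, -0.0, 178.0]
contact_force: [-0.1, -0.1, -0.6]
gripper_width: 0.0141
```

Run:
```python
from h import *
delta(.430,.108,.0875,197.3)
for n in("top","scene"):
  im=r.capture(n);cv2.imwrite(f"pics/{n}1.png",im[:,:,::-1])
  c=im[:,:,::-1]
  c=c[130:280,270:430] if n=="top" else c[140:290,140:320]
  cv2.imwrite(f"pics/{n}1c.png",cv2.resize(c,None,fx=4,fy=4,interpolation=cv2.INTER_CUBIC))
```

```text
t 4.9 pos [ 0.45   -0.1618  0.0874] rot [179.99  -0.   177.96] F [-0.1 -0.1 -0.6] w 0.0141 
shift cm [ 2.96 26.9  -0.  ] spin -19.34
```

View pics/top1c.png

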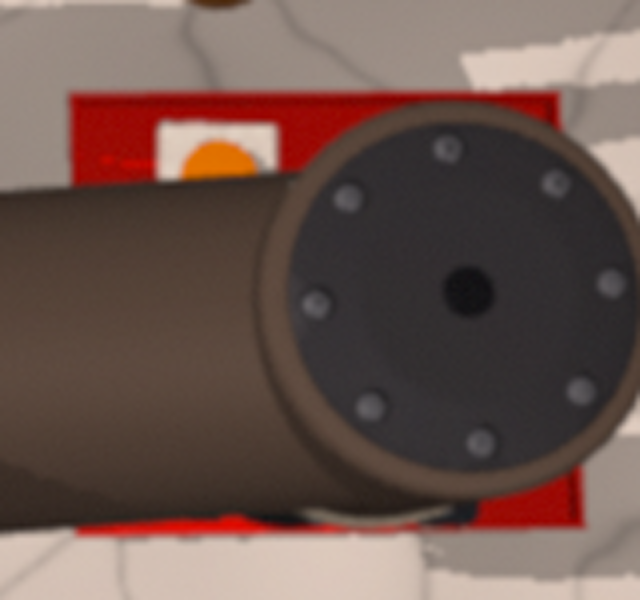

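View pics/scene1c.png

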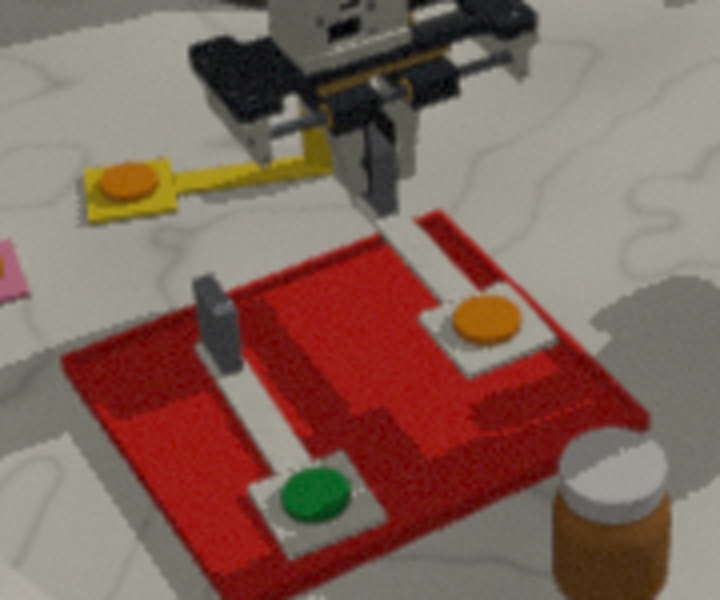

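Run:
```python
from h import *
for x in (.587,.589,.593):print(x,proj("scene",[[x,-.167,z] for z in(.079,.069,.059,.019)]).round(1).tolist())
print("top disc left edge", at("top",270+217/4,130+142/4,.07))
print(proj("top",[[.619,-.137,.071],[.619,-.199,.071],[.619,-.137,.051],[.619,-.199,.051],[.619,-.199,.031]]).round(1).tolist(), [270+157/4,130+124/4,270+279/4])
```

```text
0.587 [[260.4, 217.6], [260.5, 221.0], [260.6, 224.2], [261.0, 236.9]]
0.589 [[260.9, 218.1], [261.0, 221.4], [261.1, 224.7], [261.4, 237.4]]
0.593 [[261.8, 219.1], [261.9, 222.4], [262.0, 225.7], [262.3, 238.4]]
top disc left edge [ 0.60705843 -0.16818595  0.07      ]
[[308.9, 159.7], [339.2, 159.6], [308.0, 162.3], [337.6, 162.2], [336.1, 164.7]] [309.25, 161.0, 339.75]
```

Request:
servo_tool([
  [0, 1.0, 1.5, 0, 0],
  [0, 1.0, 3, 0, 0],
  [0, 1.0, 4, 0, 0],
  [0, 0, 4.5, 0, 0],
  [0, 0, 4.5, 0, 0],
  [0, 0, 4, 0, 0],
  [0, 0, 3.5, 0, 0],
  [0, 0, 1.9, 0, 0],
])

```text
time_s: 6.0
tcp_pos: [0.429, 0.1097, 0.0873]
eef_rot: [-180.0, -0.0, 178.1]
contact_force: [-0.2, 0.1, -0.9]
gripper_width: 0.0138
```

Request:
servo_tool([
  [0, 0, 0, 0, -3],
  [0, 0, 0, 0, -4.5],
  [0, 0, 0, 0, -4.8],
  [0, 0, 0, 0, -4],
  [0, 0, 0, 0, -3],
  [0, 0, 0, 0, 0],
  [0, 0, 0, 0, 0],
])

```text
time_s: 6.88
tcp_pos: [0.4295, 0.1078, 0.0874]
eef_rot: [-180.0, -0.0, -162.8]
contact_force: [0.3, -0.2, -0.9]
gripper_width: 0.0139
```

Run:
```python
from h import *
delta(.430,.108,.0875,197.3)
for n in("top","scene"):
  im=r.capture(n);cv2.imwrite(f"pics/{n}2.png",im[:,:,::-1])
  c=im[:,:,::-1]
  c=c[50:250,50:300] if n=="top" else c[60:260,290:490]
  cv2.imwrite(f"pics/{n}2c.png",cv2.resize(c,None,fx=3,fy=3,interpolation=cv2.INTER_CUBIC))
```

```text
t 6.875 pos [0.4295 0.1078 0.0874] rot [-1.7999e+02 -2.0000e-02 -1.6280e+02] F [ 0.3 -0.2 -0.9] w 0.0139 
shift cm [-0.05  0.   -0.01] spin -0.1
```

View pics/top2c.png

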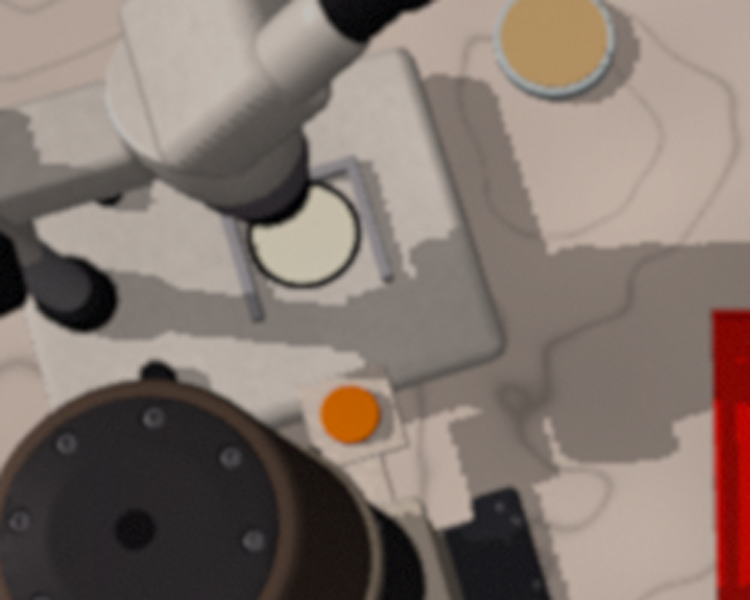

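View pics/scene2c.png

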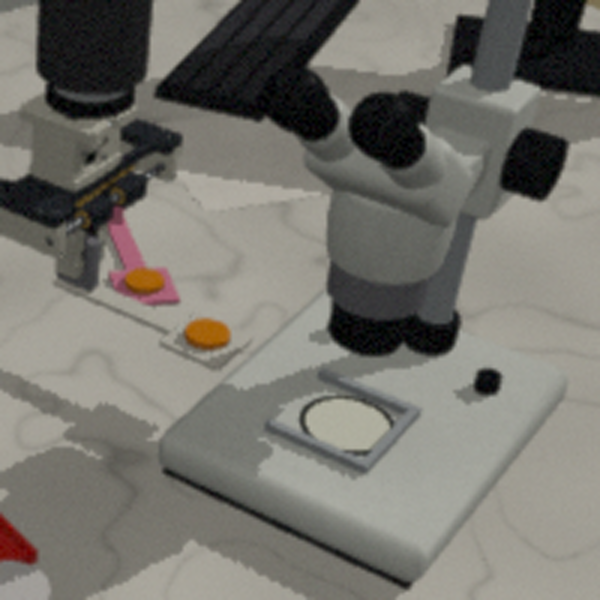

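Run:
```python
from h import *
f=lambda x,y,ox,oy:((x+.5)/3-.5+ox,(y+.5)/3-.5+oy)
for z in(.072,.077,.079):
  print("disc",z,at("top",*f(350,414,50,50),z).round(4),at("scene",*f(208,333,290,60),z).round(4))
a=at("top",*f(305,232,50,50),.045);b=at("scene",*f(346,425,290,60),.045);print("lit",a,b)
s=r.get_state();p=s["tcp_pos"];y=np.deg2rad(17.2);e=np.array([np.cos(y),np.sin(y)])
print("pred disc",p[:2]+.139*e)
d=at("top",*f(350,414,50,50),.077)[:2];v=a[:2]-d;print("remaining along/lat(m)",v@e,v@[-e[1],e[0]])
d=at("scene",*f(208,333,290,60),.077)[:2];v=b[:2]-d;print(v@e,v@[-e[1],e[0]])
```

```text
disc 0.072 [0.5621 0.149  0.072 ] [0.5598 0.1535 0.072 ]
disc 0.077 [0.561  0.1478 0.077 ] [0.565  0.1483 0.077 ]
disc 0.079 [0.5606 0.1474 0.079 ] [0.567  0.1463 0.079 ]
lit [0.69752516 0.18965366 0.045     ] [0.69758661 0.18967704 0.045     ]
pred disc [0.56241516 0.1490291 ]
remaining along/lat(m) 0.14276725941127905 -0.00043122994905762056
0.13891257232415355 0.00026284000653602543
```

Carrier and slot line up laterally to within 0.5 mm, with about 14 cm left to go. Going in at raised height.

Request:
servo_tool([
  [0, -1, 0, 0, 0],
  [0, -2, 0, 0, 0],
  [0, -2.2, 0, 0, 0],
  [0, -2.2, 0, 0, 0],
  [0, -2.2, 0, 0, 0],
  [0, -2, 0, 0, 0],
  [0, -1.5, 0, 0, 0],
  [0, -0.7, 0, 0, 0],
])

```text
time_s: 7.98
tcp_pos: [0.5623, 0.1491, 0.0872]
eef_rot: [-180.0, -0.0, -162.7]
contact_force: [0.1, 0.3, -0.9]
gripper_width: 0.0138
```

Request:
servo_tool([
  [0, 0, 0, 0.3, 0],
  [0, 0, 0, 0.3, 0],
  [0, 0, 0, 0, 0],
])

```text
time_s: 8.35
tcp_pos: [0.5609, 0.1488, 0.0813]
eef_rot: [-180.0, -0.0, -162.7]
contact_force: [-0.1, 0.0, -1.4]
gripper_width: 0.0135
```

Run:
```python
from h import *
delta(.5612,.149,.066,197.2)
for n in("top","scene"):
  im=r.capture(n);cv2.imwrite(f"pics/{n}3.png",im[:,:,::-1])
  c=im[:,:,::-1]
  c=c[50:220,50:250] if n=="top" else c[120:260,330:490]
  cv2.imwrite(f"pics/{n}3c.png",cv2.resize(c,None,fx=4 if n=="scene" else 3,fy=4 if n=="scene" else 3,interpolation=cv2.INTER_CUBIC))
```

```text
t 8.35 pos [0.5609 0.1488 0.0813] rot [-1.8000e+02 -4.0000e-02 -1.6272e+02] F [-0.1  0.  -1.4] w 0.0135 
shift cm [-0.04  0.01  1.53] spin 0.08
```

View pics/top3c.png

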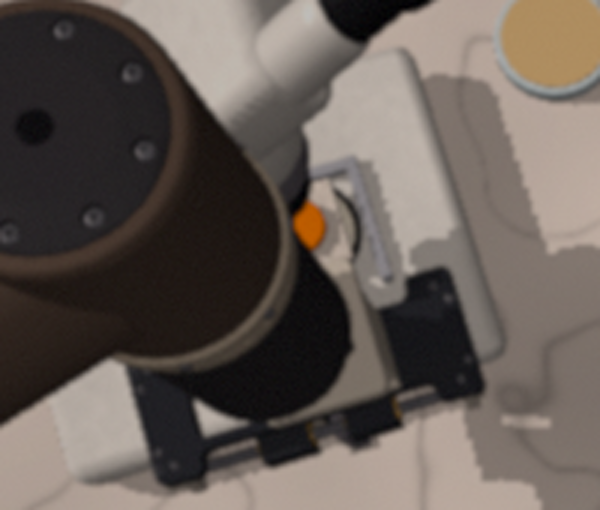

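View pics/scene3c.png

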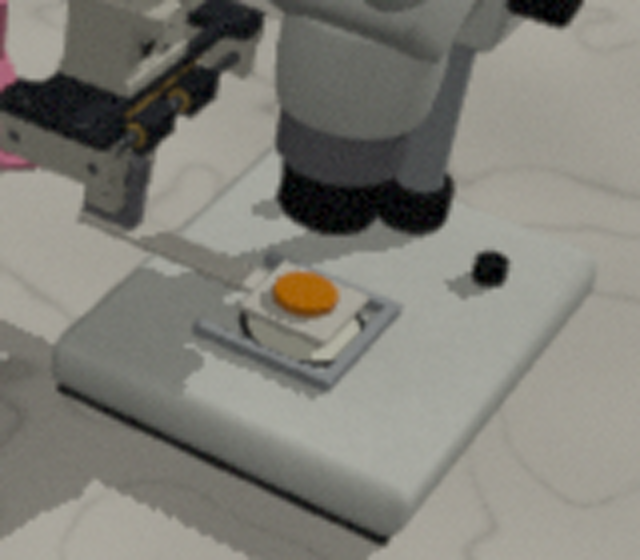

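Run:
```python
from h import *
c=cv2.imread("pics/scene3.png")[0:260,280:520]
cv2.imwrite("pics/s3d.png",cv2.resize(c,None,fx=2.3,fy=2.3,interpolation=cv2.INTER_CUBIC))
f=lambda x,y,ox,oy:((x+.5)/4-.5+ox,(y+.5)/4-.5+oy)
for z in(.068,.071,.073): 
  d=at("scene",*f(305,293,330,120),z); v=d[:2]-[.6975,.1897];y=np.deg2rad(17.2);e=np.array([np.cos(y),np.sin(y)]);print(z,d.round(4),v@e,v@[-e[1],e[0]])
print(r.get_state()["joint_torque"].round(1),r.get_state()["joints"].round(1))
```

```text
0.068 [0.6932 0.1918 0.068 ] -0.003492354285838322 0.003257208013301346
0.071 [0.6958 0.1885 0.071 ] -0.0020047782450259726 -0.0006025119942978669
0.073 [0.6975 0.1864 0.073 ] -0.0010130608844844148 -0.0031756586660308278
[ -0.  -51.1  23.5   5.6  -0.   -0. ] [  34.1   19.4  -21.9    0.   -48.6 -106.9]
```

View pics/s3d.png

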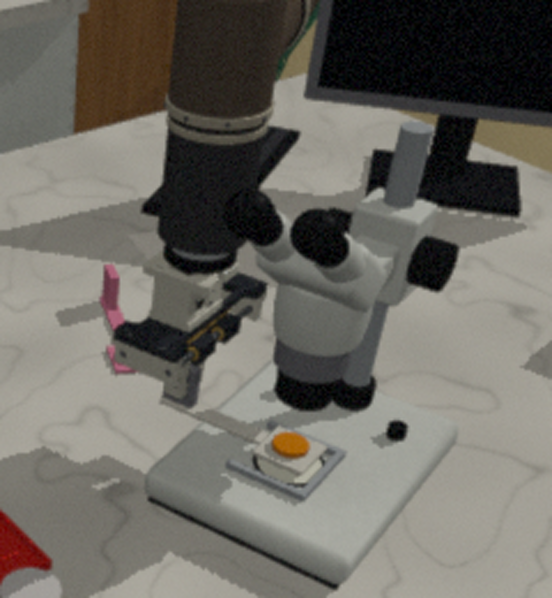

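The arm is clear of the head, and the specimen sits within about 3 mm of the axis. I'm lowering it slowly.

Request:
servo_tool([
  [0, 0, 0, 0.2, 0],
  [0, 0, 0, 0.2, 0],
  [0, 0, 0, 0.2, 0],
  [0, 0, 0, 0.15, 0],
  [0, 0, 0, 0.1, 0],
  [0, 0, 0, 0.1, 0],
  [0, 0, 0, 0, 0],
])

```text
time_s: 9.32
tcp_pos: [0.5615, 0.149, 0.072]
eef_rot: [-180.0, -0.0, -162.7]
contact_force: [0.4, 0.0, 0.3]
gripper_width: 0.0137
```

Request:
servo_tool([
  [0, 0, 0, 0.1, 0],
  [0, 0, 0, 0.1, 0],
  [0, 0, 0, 0.1, 0],
  [0, 0, 0, 0, 0],
])

```text
time_s: 9.82
tcp_pos: [0.5615, 0.149, 0.0689]
eef_rot: [-180.0, -0.0, -162.7]
contact_force: [-0.1, -0.5, -1.3]
gripper_width: 0.0136
```

Request:
servo_tool([
  [0, 0, 0, 0.05, 0],
  [0, 0, 0, 0.05, 0],
  [0, 0, 0, 0, 0],
])

```text
time_s: 10.2
tcp_pos: [0.5615, 0.149, 0.068]
eef_rot: [-180.0, -0.0, -162.7]
contact_force: [-0.8, -0.4, -2.0]
gripper_width: 0.0136
```

Run:
```python
from h import *
delta(.5612,.149,.066,197.2)
im=r.capture("scene")[:,:,::-1]
cv2.imwrite("pics/s4.png",cv2.resize(im[120:260,330:490],None,fx=4,fy=4,interpolation=cv2.INTER_CUBIC))
```

```text
t 10.2 pos [0.5615 0.149  0.068 ] rot [-180.     -0.   -162.72] F [-0.8 -0.4 -2. ] w 0.0136 
shift cm [0.03 0.01 0.2 ] spin 0.08
```

View pics/s4.png

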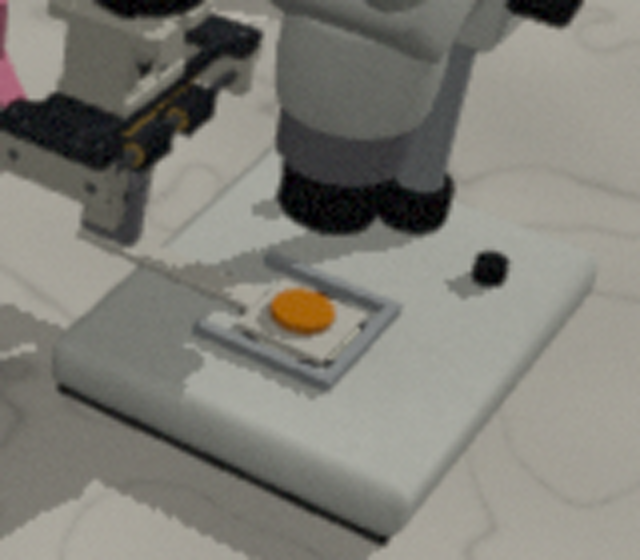

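Request:
servo_tool([
  [0, 0, 0, 0.05, 0],
  [0, 0, 0, 0.05, 0],
  [0, 0, 0, 0, 0],
])

```text
time_s: 10.62
tcp_pos: [0.5616, 0.149, 0.0675]
eef_rot: [-180.0, 0.0, -162.7]
contact_force: [-2.9, -0.3, 5.7]
gripper_width: 0.0138
```

Run:
```python
from h import *
delta(.5612,.149,.066,197.2)
f=lambda x,y,ox,oy:((x+.5)/4-.5+ox,(y+.5)/4-.5+oy)
d=at("scene",*f(302,311,330,120),.060); v=d[:2]-[.6975,.1897];y=np.deg2rad(17.2);e=np.array([np.cos(y),np.sin(y)]);print(d.round(4),v@e,v@[-e[1],e[0]])
```

```text
t 10.625 pos [0.5616 0.149  0.0675] rot [-1.8000e+02  2.0000e-02 -1.6271e+02] F [-2.9 -0.3  5.7] w 0.0138 
shift cm [0.04 0.01 0.15] spin 0.09
[0.6986 0.1856 0.06  ] -0.00011640785070412753 -0.00423183573694267
```

Contact at 5.7 N, so the carrier is seated. Releasing.

Request:
servo_tool([
  [1.8, 0, 0, 0, 0],
  [2.5, 0, 0, 0, 0],
  [4, 0, 0, 0, 0],
  [6, 0, 0, 0, 0],
  [8, 0, 0, 0, 0],
  [8, 0, 0, 0, 0],
  [8, 0, 0, 0, 0],
])

```text
time_s: 11.5
tcp_pos: [0.5616, 0.149, 0.0671]
eef_rot: [180.0, -0.0, -162.7]
contact_force: [0.6, 0.5, -0.3]
gripper_width: 0.0692
```

Request:
servo_tool([
  [8, 0, 0, -0.5, 0],
  [8, 0.5, 0, -0.5, 0],
  [8, 1, 0, 0, 0],
  [8, 2, 0, 0, 0],
  [8, 2.5, 0, 0, 0],
  [8, 2.5, 0, 0, 0],
  [8, 1.5, 0, 0, 0],
  [8, 0, 0, 0, 0],
])

```text
time_s: 12.5
tcp_pos: [0.4653, 0.1191, 0.0774]
eef_rot: [180.0, 0.0, -162.7]
contact_force: [-0.6, 0.4, 0.6]
gripper_width: 0.08
```

Run:
```python
from h import *
delta(.5612,.149,.066,197.2)
for n in("top","scene"):
  im=r.capture(n)[:,:,::-1];cv2.imwrite(f"pics/{n}5.png",im)
  c=im[50:220,50:250] if n=="top" else im[120:260,330:490]
  k=4 if n=="scene" else 3
  cv2.imwrite(f"pics/{n}5c.png",cv2.resize(c,None,fx=k,fy=k,interpolation=cv2.INTER_CUBIC))
```

```text
t 12.5 pos [0.4653 0.1191 0.0774] rot [ 1.7998e+02  3.0000e-02 -1.6270e+02] F [-0.6  0.4  0.6] w 0.08 
shift cm [-10.04   0.     1.15] spin 0.1
```

View pics/top5c.png

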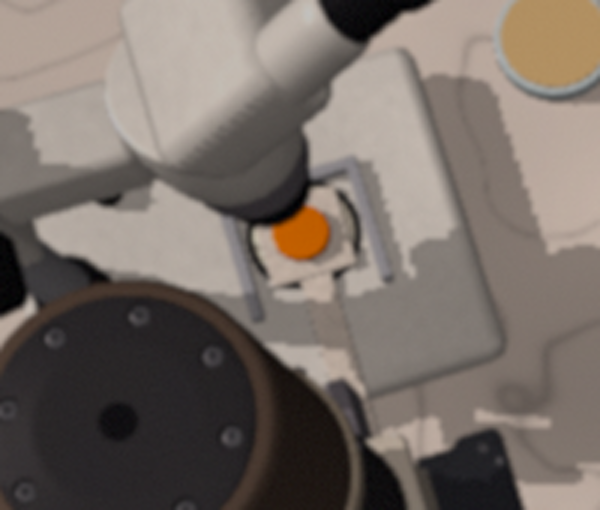

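View pics/scene5c.png

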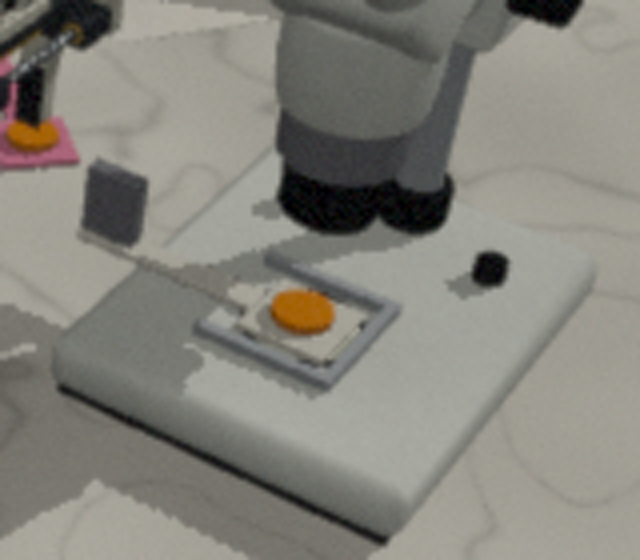

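View pics/scene5.png

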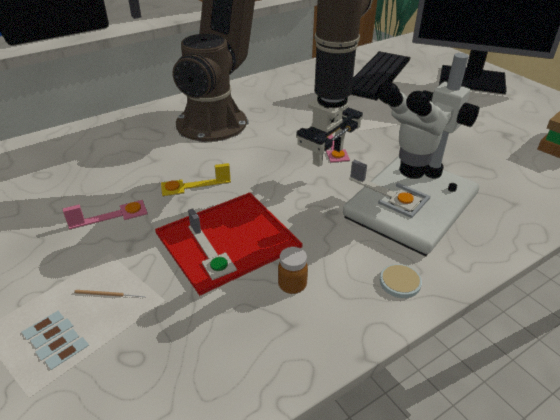

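Run:
```python
from h import *
f=lambda x,y,ox,oy,k:((x+.5)/k-.5+ox,(y+.5)/k-.5+oy)
y=np.deg2rad(17.2);e=np.array([np.cos(y),np.sin(y)])
for d in (at("top",*f(301,232,50,50,3),.059),at("scene",*f(302,311,330,120,4),.059)):
  v=d[:2]-[.6975,.1897];print(d.round(4),v@e,v@[-e[1],e[0]])
print("pink disc/fin",at("top",135,277,.014),at("top",97,345,.05))
s=[cv2.imread(f"pics/scene{i}.png").astype(int) for i in(0,5)]
d=abs(s[0]-s[1]).sum(2)
for n,b in dict(green=(205,250,240,285),jar=(272,245,312,295),pink=(325,112,352,165)).items(): print(n,d[b[1]:b[3],b[0]:b[2]].mean())
```

```text
[0.6925 0.1886 0.059 ] -0.005095802581303645 0.0004432451948681543
[0.6978 0.1867 0.059 ] -0.0006023622667461769 -0.002969246928158473
pink disc/fin [0.3873034  0.22120297 0.014     ] [0.25824822 0.27821346 0.05      ]
green 16.05387755102041
jar 16.2265
pink 137.4220824598183
```

```bash
python3 -c "
from plant import r
print(r.close_job(), r.get_state()['contact_force'])"
```

```text
the job is handed in; nothing more can be done
the job is handed in; nothing more can be done
```

I gripped the amber carrier by its fin, lifted it out of the red tray and took it in under the lens from the open side, above the rails. I then lowered it onto the stage, let go and backed the gripper about 10 cm away. I handed the job in at about 12.6 s; no verdict is reported.

**Specimen position:** it is off the lens axis by about 5 mm in the top camera and 3 mm in the scene camera, against a limit of 15 mm. The two cameras disagree by a few millimetres along the loading direction, and the lens hides part of the stage in the top view.

**Seating:** the stage pushed back with about 6 N at the expected height, and the plate looks flat between the rails after release. I did not measure its tilt.

**Other objects:** before-and-after pictures show only noise at the green carrier and the jar, so both appear unmoved. The same comparison at the pink look-alike nearest the microscope gave a large difference, because the gripper stands in front of it. I worked out that the gripper stayed clear of it, but have no picture that shows this.

**Final forces:** the last reading before handing in was about 1 N, no more than noise. I saw no sign of contact with the microscope by the arm.

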